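# Bring four parts to one laser focus height on risers

## Robot

A 6-joint arm with a two-finger parallel gripper is mounted at the origin on the work surface; the furniture and walls round the work are solid. World frame = base frame: x ahead of the robot, y to its left, z up, the work surface at z = 0. Lengths are in m, angles in rad, forces in N, time in s.
With the tool pointing down it reaches from about 0.275 to 0.775 m from the base axis. Payload 14.6 kg.
Tool frame: the origin (TCP) lies at the very end of the fingers, on their centre line; the grasp point (between the pads) lies 19 mm behind it; x points along the fingers, z is the direction in which the jaws open and shut, and the axes are right-handed (so a half turn about x gives the same grasp; the last joint's range is limited). The gripper opens to 85 mm and grips with 20 to 120 N. Pads are 22 mm wide; open, the fingers measure 114 mm over their backs; the gripper's body (76 mm by 85 mm) begins 54 mm behind the grasp point. The pads swing forward as they close: fully open they stand 13 mm farther back than shut.
Start: joints at [1.011, 0.263, -0.048, 1.259, 0, 1.415], TCP at [0.207, 0.483, 0.231] pointing down, gripper open.
Joint ranges: [-2.65, 2.65], [-0.89, 1.7], [-1.18, 1.37], [-2.13, 2.11], [-1.35, 1.29], [-3.14, 3.14]. Speed limits (rad/s): [1.89, 1.89, 2.57, 2.79, 3.14, 3.14].

## Interface

Orientations are given as a unit quaternion [w, x, y, z].
In Python, from station import env, eyes, finder gives the robot as it stands. The module is installed in compiled form; this text tells all that it offers.
- The arm moves only by the tool jog_arm, never from a script. Its argument "rows" is a list of rows, each an object with "translation": the shift along the tool's x, y, z in cm, a list of three; "rotation": the turn, a rotation vector about the tool's x, y, z in rad, a list of three; "claw": the gripper command: -1 is fully open, 1 is shut, values between are in proportion. In form: [{"translation": [x, y, z], "rotation": [wx, wy, wz], "claw": claw}, ...]. A call has 1 to 8 rows; each row shifts and turns the commanded pose from where the row before left it, along the tool's axes as they then stand; what a row does not reach is not made up. A row lasts 1/12 s, in which the tool goes at most 41.7 mm and 7.16 degrees, less where a joint would pass 70% of its speed; a pose out of reach is approached as far as the arm can. A call with a gripper value outside its range is refused whole. The fingers move at their own pace and stop on an object; "squeeze" is the grip in N (left out, the last holds). Time passes only in rows, so rows that do not move let the fingers close. It gives the time, the measured TCP pose, the force and the opening at its end, in the units of the state.
- env.get_state(): the state, without advancing time (a new reading comes with each control period).
- eyes.read_camera(name): name is "scene" or "side" or "wrist"; returns the picture (384x512x3 uint8, blue, green, red); there is no depth.
- eyes.camera_info(name): a dict with "fx", "fy", "cx", "cy" (pixels), "eye" and "attitude" of the camera in the world. Camera axes: x right, y down, z forward; pixel columns grow to the right and rows downward; lengths in m; the calibration is good to about 2 mm. A picture is of the moment at which its call begins: read the wrist's pose just before it. camera_info takes no time and is no camera call; for the wrist camera it gives the pose at the moment of the call.
- env.job_done(): hands the job in, once; it reports no verdict.
Trained networks look in the newest picture that a camera, given by its name, has taken for a name from the list of things; names that differ only in an ending like _2 or _b are one class to them, and where a whole thing is asked for, a point or a joint stands for the part that bears it (a point fixed in the world has none). Each returns a list of dicts, best first, with "score" (0 to 1); they miss things now and then, are a little off and sometimes report something else, mostly with a low value. They report only what shows in the picture. A call takes as long as a camera call. They do not tell look-alikes from the thing itself.
- finder.spot_in(camera, name): "pixel" ([column, row] in pixels, amid what is visible of it).
- finder.tip_of(camera, name): "pixel" ([column, row] in pixels: a listed point, or the origin of a listed thing).
The state is a dict: "time_s": time; "joint_pos": joint angles; "joint_vel": joint speeds; "tau": joint torques, N m; "tool_pos": TCP position; "tcp_rot": TCP orientation; "force": force on the tool from outside, world axes, zero at the start; "moment": the same for the moment, N m; "width": finger opening in m.
Only numpy, scipy, OpenCV 4.12 (cv2) and the standard library are available. Lean on these libraries where they do the work, as an engineer would, in place of code of your own. Each camera call takes 0.05 s, during which the arm holds its last target.

## Task

Get the four parts ready for laser marking at one common focus height: stand the solid brass plug, the wide steel flanged bushing, the gear and the flat steel spacer ring each on its own riser so that all four tops end up level, which means the tallest part on the lowest riser and so on up to the flattest part on the highest riser. Set each part upright, the same way up as it stands now, near the middle of its riser. Leave the plain steel tube and the small brass flanged bushing where they are.

Things in the scene. Friction and masses are not known exactly. Their poses are not given: they have to be found in the camera images.
- brass_plug_mid (a point): solid brass-coloured turned plug standing upright, without a hole: lower body 28 mm across with a 18 mm pin on top; 40 mm tall in all. Grip it by the lower body (the lowest 17 mm); above that it is solid to the touch as a straight taper up to the pin. The point is at its centre, half-way up (20 mm above its underside); z is its upright axis. Loose.
- steel_flange_mid (a point): grey steel flanged bushing standing on its wide flange: flange 42 mm across, 25 mm collar above it with a bore; 30 mm tall in all. Grip it low down by the flange (the lowest 5.5 mm); above that it is solid to the touch as a straight taper up to the collar's rim. The point is at its centre, half-way up (15 mm above its underside); z is its upright axis. Loose.
- gear_wheel_mid (a point): grey steel spur gear lying flat, 51 mm across the teeth, with a 28 mm hub on top; 20 mm tall in all. Grip it across the teeth (the lowest 12 mm). The point is at its centre, half-way up (10 mm above its underside); z is its upright axis. Loose.
- spacer_mid (a point): flat plain grey steel spacer ring (like a thick washer) lying flat, 44 mm across, 14 mm hole, 10 mm tall. The point is at its centre, half-way up (5 mm above its underside); z is its upright axis. Loose.
- riser_lowest_top (a point): the lowest of four round aluminium risers (flat-topped discs, all 60 mm across, 8, 18, 28 and 38 mm high, small dark dot at the centre of the top); this one is 8 mm high. The point is the centre of its top face. Fixed to the bench.
- riser_second_top (a point): the second lowest of four round aluminium risers (flat-topped discs, all 60 mm across, 8, 18, 28 and 38 mm high, small dark dot at the centre of the top); this one is 18 mm high. The point is the centre of its top face. Fixed to the bench.
- riser_third_top (a point): the third lowest of four round aluminium risers (flat-topped discs, all 60 mm across, 8, 18, 28 and 38 mm high, small dark dot at the centre of the top); this one is 28 mm high. The point is the centre of its top face. Fixed to the bench.
- riser_highest_top (a point): the highest of four round aluminium risers (flat-topped discs, all 60 mm across, 8, 18, 28 and 38 mm high, small dark dot at the centre of the top); this one is 38 mm high. The point is the centre of its top face. Fixed to the bench.
- steel_tube_mid (a point): bystander to leave alone: plain straight grey steel tube bushing, 29 mm across, 34 mm tall, upright. The point is at its centre, half-way up. Loose. To the left of it all, from y = 0.09 on, x 0.42 to 0.70, stands the laser column on a base 133 mm high (knobs reach to x = 0.39); its side arm and scan head hang above z = 0.46 over y > 0.3.
- brass_flange_mid (a point): bystander to leave alone: brass-coloured flanged bushing with a bore, 33 mm across, 30 mm tall, upright. The point is at its centre, half-way up. Loose. To the right the monitor stands sideways: screen at y < -0.42, z 0.15 to 0.52; foot, 17 mm high, at y < -0.35. Between column and monitor nothing is over 50 mm tall.
Not all that is in view belongs to the job. Leave any blue look-alike of the part that bears steel_flange_mid alone.

How it is judged:
At the end, for the whole second after the job is handed in: brass plug on the lowest riser, steel flanged bushing on the second, gear on the third, spacer ring on the highest; each within 12 mm of the riser's centre, its underside within 3 mm of the riser's top, upright within 0.1 rad and at rest (horizontal distance between brass_plug_mid and riser_lowest_top below 0.012 m and z of brass_plug_mid in the frame of riser_lowest_top between 0.017 and 0.023 m and angle between each of brass_plug_mid, steel_flange_mid, gear_wheel_mid, spacer_mid's own z axis and vertical below 0.1 rad and linear speed of each of brass_plug, steel_flange, gear_wheel, spacer below 0.02 m/s and horizontal distance between steel_flange_mid and riser_second_top below 0.012 m and z of steel_flange_mid in the frame of riser_second_top between 0.012 and 0.018 m and horizontal distance between gear_wheel_mid and riser_third_top below 0.012 m and z of gear_wheel_mid in the frame of riser_third_top between 0.007 and 0.013 m and horizontal distance between spacer_mid and riser_highest_top below 0.012 m and z of spacer_mid in the frame of riser_highest_top between 0.002 and 0.008 m); the robot touches nothing.
It fails at once if the plain steel tube is shifted by more than 20 mm (distance of steel_tube_mid from where it was at the start of the episode above 0.02 m).
It fails at once if the brass flanged bushing is shifted by more than 20 mm (distance of brass_flange_mid from where it was at the start of the episode above 0.02 m).
It also fails if it takes over 106 s, if anything falls off the work surface, if the arm or the gripper's body presses on something with over 40 N, if the wrist force passes 120 N, or if a joint passes its speed limit or range.

## Working session

There is one attempt and no reset: what is moved stays moved. The work goes in short steps, Python scripts to look and compute and a tool call to move; the robot and the scene stay as the last step left them, time stands still between calls to the robot, and variables do not carry over. Pictures are saved under pics/ and viewed, and the job is handed in when it is done.

Besides the shell and the picture viewer there is one more tool, called after ">>>" as name([rows], argument=value, ...), one row to a line, values as JSON. jog_arm: Moves the arm, as the interface text tells. Its arguments: {"type":"object","properties":{"rows":{"type":"array","items":{"type":"object","properties":{"translation":{"type":"array","items":{"type":"number"}},"rotation":{"type":"array","items":{"type":"number"}},"claw":{"type":"number"}}}},"squeeze":{"type":"number"}},"required":["rows"]}

```bash
mkdir -p pics; ls
cat > h.py <<'E'
import numpy as np, cv2
from station import env, eyes, finder
from scipy.spatial.transform import Rotation as R
def Rq(q): return R.from_quat([q[1],q[2],q[3],q[0]])
def ray(info,px):
    a=info['attitude']; a=np.array(a)
    M=a if a.shape==(3,3) else Rq(a).as_matrix()
    d=M@np.array([(px[0]-info['cx'])/info['fx'],(px[1]-info['cy'])/info['fy'],1])
    return np.array(info['eye']),d
def onz(info,px,z):
    e,d=ray(info,px); return e+d*(z-e[2])/d[2]
def proj(info,p):
    a=np.array(info['attitude']); M=a if a.shape==(3,3) else Rq(a).as_matrix()
    c=M.T@(np.array(p)-np.array(info['eye'])); return [info['fx']*c[0]/c[2]+info['cx'],info['fy']*c[1]/c[2]+info['cy']]
E
python3 - <<'E'
from h import *
s=env.get_state(); print(s)
for n in ['scene','side','wrist']:
    print(eyes.camera_info(n)); im=eyes.read_camera(n); cv2.imwrite(f'pics/{n}0.png',im)
E
```

```text
pics
{'time_s': 0.0, 'joint_pos': array([ 1.01073997e+00,  2.63542628e-01, -4.88869146e-02,  1.25937734e+00,
       -1.21878817e-05,  1.41550420e+00]), 'joint_vel': array([-1.35027646e-03, -2.52056898e-03,  2.76317888e-04,  1.32344197e-03,
       -1.14060105e-03, -2.21644974e-05]), 'tau': array([ 5.93986144e-03, -6.37614298e+01,  3.84562576e+01,  1.38165231e-02,
        2.03335326e-04,  2.30415606e-05]), 'tool_pos': array([0.20662099, 0.48236945, 0.23083323]), 'tcp_rot': array([ 0.58997358, -0.38944565,  0.59062021,  0.3891414 ]), 'force': array([-0.16812239, -0.22379589, -0.97274143]), 'moment': array([ 0.03802742,  0.01277601, -0.01838113]), 'width': 0.0853713946750232}
{'fx': 443.5593509258936, 'fy': 443.5593509258936, 'cx': 249.96963657767668, 'cy': 182.92606384043663, 'eye': array([0.92780892, 0.24834487, 0.69479107]), 'attitude': array([-0.14050118,  0.35931822,  0.86403909, -0.32339804])}
{'fx': 370.0556854217793, 'fy': 370.0556854217793, 'cx': 251.12533373731756, 'cy': 197.30341503956976, 'eye': array([ 1.02467902, -0.44472583,  0.66976541]), 'attitude': array([-0.31937288,  0.80602996,  0.46357091, -0.18280776])}
{'fx': 330.90801641441095, 'fy': 330.90801641441095, 'cx': 250.8293789950165, 'cy': 186.1498999776029, 'eye': array([0.13122346, 0.51496736, 0.37194736]), 'attitude': array([0.13618042, 0.82358381, 0.54332897, 0.08920893])}
```

View pics/scene0.png

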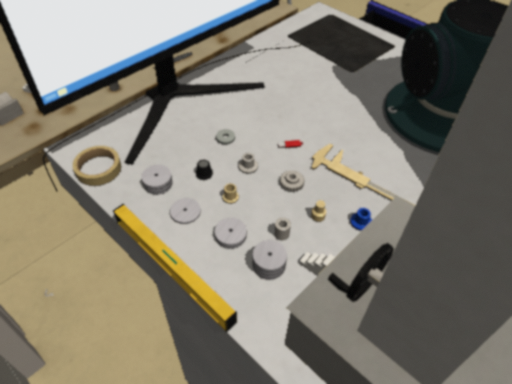

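View pics/side0.png

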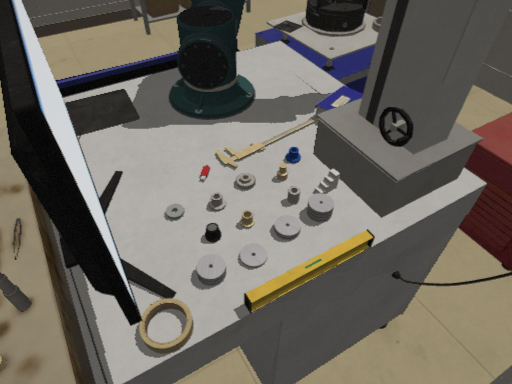

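View pics/wrist0.png

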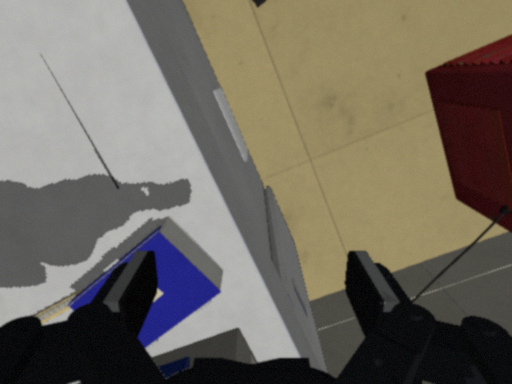

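Run:
```python
from h import *
Z=dict(brass_plug_mid=.02,steel_flange_mid=.015,gear_wheel_mid=.01,spacer_mid=.005,riser_lowest_top=.008,riser_second_top=.018,riser_third_top=.028,riser_highest_top=.038,steel_tube_mid=.017,brass_flange_mid=.015)
for n,z in Z.items():
  for c in ['scene','side']:
    i=eyes.camera_info(c)
    for r in finder.tip_of(c,n)[:3]:
      print(n,c,round(r['score'],2),np.round(r['pixel']),np.round(onz(i,r['pixel'],z)[:2],4))
print(env.get_state()['time_s'])
```

```text
brass_plug_mid scene 0.59 [318. 210.] [ 0.4587 -0.0218]
brass_plug_mid side 0.63 [283. 172.] [ 0.4622 -0.0204]
steel_flange_mid scene 0.85 [246. 162.] [ 0.4607 -0.213 ]
steel_flange_mid scene 0.6 [363. 218.] [0.4089 0.049 ]
steel_flange_mid scene 0.3 [187. 210.] [ 0.6346 -0.2027]
steel_flange_mid side 0.77 [215. 200.] [ 0.4582 -0.2136]
steel_flange_mid side 0.58 [295. 152.] [0.4067 0.0566]
gear_wheel_mid scene 0.83 [292. 179.] [ 0.4255 -0.1138]
gear_wheel_mid scene 0.19 [231. 194.] [ 0.543  -0.1746]
gear_wheel_mid side 0.67 [247. 180.] [ 0.4307 -0.1107]
spacer_mid scene 0.8 [224. 136.] [ 0.4313 -0.3153]
spacer_mid side 0.54 [175. 213.] [ 0.4402 -0.3122]
riser_lowest_top side 0.85 [256. 251.] [ 0.6309 -0.2016]
riser_second_top scene 0.63 [231. 227.] [ 0.6032 -0.1116]
riser_second_top side 0.83 [288. 223.] [ 0.6068 -0.1031]
riser_third_top scene 0.6 [159. 174.] [ 0.621  -0.3048]
riser_third_top side 0.98 [206. 264.] [ 0.6202 -0.3142]
riser_third_top side 0.46 [285. 174.] [ 0.4775 -0.0252]
riser_highest_top scene 0.96 [270. 253.] [ 0.6028 -0.0152]
riser_highest_top scene 0.52 [184. 209.] [ 0.6468 -0.1928]
riser_highest_top scene 0.15 [321. 210.] [ 0.4673 -0.0101]
riser_highest_top side 0.63 [322. 208.] [ 0.6227 -0.0236]
steel_tube_mid scene 0.73 [281. 229.] [ 0.539 -0.043]
steel_tube_mid side 0.54 [295. 196.] [ 0.5447 -0.0407]
brass_flange_mid scene 0.49 [233. 192.] [ 0.538  -0.1736]
brass_flange_mid side 0.48 [246. 217.] [ 0.5438 -0.1759]
brass_flange_mid side 0.45 [210. 265.] [ 0.6169 -0.3056]
brass_flange_mid side 0.4 [244. 180.] [ 0.4341 -0.1217]
1.15
```

Run:
```python
from h import *
s=env.get_state(); M=Rq(s['tcp_rot']).as_matrix(); print(M.round(3))
i=eyes.camera_info('wrist'); C=Rq(i['attitude']).as_matrix()
print('cam in tool',(M.T@(i['eye']-s['tool_pos'])).round(4)); print((M.T@C).round(3))
i=eyes.camera_info('scene')
for p in [(204,176),(265,86),(215,90),(130,160),(167,95),(298,258),(336,270),(362,226)]: print(p,onz(i,p,0.0).round(3))
```

```text
[[ 0.    -0.919  0.394]
 [ 0.     0.394  0.919]
 [-1.    -0.     0.   ]]
cam in tool [-1.41e-01  8.22e-02  1.00e-04]
[[ 0.    -0.321  0.947]
 [ 0.    -0.947 -0.321]
 [ 1.     0.    -0.   ]]
(204, 176) [ 0.543 -0.257  0.   ]
(265, 86) [ 0.224 -0.382  0.   ]
(215, 90) [ 0.327 -0.46   0.   ]
(130, 160) [ 0.626 -0.406  0.   ]
(167, 95) [ 0.427 -0.529  0.   ]
(298, 258) [0.556 0.014 0.   ]
(336, 270) [0.527 0.078 0.   ]
(362, 226) [0.414 0.055 0.   ]
```

>>> jog_arm([
  {"translation": [0,0,-3],"rotation": [-0.1,0,0],"claw": -1},
  {"translation": [0,0,-3],"rotation": [-0.1,0,0],"claw": -1},
  {"translation": [0,0,-3],"rotation": [-0.1,0,0],"claw": -1},
  {"translation": [0,0,-3],"rotation": [-0.105,0,0],"claw": -1},
  {"translation": [0,-0.8,-3],"rotation": [0,0,0],"claw": -1},
  {"translation": [0,-0.8,-3],"rotation": [0,0,0],"claw": -1},
  {"translation": [0,-0.8,-3],"rotation": [0,0,0],"claw": -1},
  {"translation": [0,-0.8,-3],"rotation": [0,0,0],"claw": -1},
])

```text
time_s: 1.82
tool_pos: [0.2086, 0.2459, 0.2314]
tcp_rot: [-0.5, 0.5, -0.5, -0.5]
force: [0.4, -0.6, -1.0]
width: 0.085
```

>>> jog_arm([
  {"translation": [0,-1.3,-3],"claw": -1},
  {"translation": [0,-1.3,-3],"claw": -1},
  {"translation": [0,-1.3,-3],"claw": -1},
  {"translation": [0,-1.3,-3],"claw": -1},
  {"translation": [0,-1.3,-3],"claw": -1},
  {"translation": [0,-1.3,-3],"claw": -1},
  {"translation": [0,-1.3,-3],"claw": -1},
  {"translation": [0,-1.3,-3],"claw": -1},
])

```text
$.rows[0]: bad value
```

Rows need the rotation field.

>>> jog_arm([
  {"translation": [0,-1.3,-3],"rotation": [0,0,0],"claw": -1},
  {"translation": [0,-1.3,-3],"rotation": [0,0,0],"claw": -1},
  {"translation": [0,-1.3,-3],"rotation": [0,0,0],"claw": -1},
  {"translation": [0,-1.3,-3],"rotation": [0,0,0],"claw": -1},
  {"translation": [0,-1.3,-3],"rotation": [0,0,0],"claw": -1},
  {"translation": [0,-1.3,-3],"rotation": [0,0,0],"claw": -1},
  {"translation": [0,-1.3,-3],"rotation": [0,0,0],"claw": -1},
  {"translation": [0,-1.3,-3],"rotation": [0,0,0],"claw": -1},
])

```text
time_s: 2.48
tool_pos: [0.3118, 0.0086, 0.2315]
tcp_rot: [0.5, -0.5, 0.5, 0.5]
force: [1.9, 1.8, -0.3]
width: 0.0854
```

>>> jog_arm([
  {"translation": [-0.5,-2.3,-3],"rotation": [0,0,0],"claw": -1},
  {"translation": [-0.5,-2.3,-3],"rotation": [0,0,0],"claw": -1},
  {"translation": [-0.5,-2.3,-3],"rotation": [0,0,0],"claw": -1},
  {"translation": [-0.5,-2.3,-3],"rotation": [0,0,0],"claw": -1},
  {"translation": [-0.5,-1.3,-3],"rotation": [0,0,0],"claw": -1},
  {"translation": [0,0,0],"rotation": [0,0,0],"claw": -1},
])

```text
time_s: 2.98
tool_pos: [0.4191, -0.1441, 0.2563]
tcp_rot: [0.5, -0.5, 0.501, 0.499]
force: [-0.7, 1.9, -1.0]
width: 0.0852
```

Run:
```python
from h import *
import json
Z=dict(brass_plug_mid=.02,steel_flange_mid=.015,gear_wheel_mid=.01,spacer_mid=.005,riser_lowest_top=.008,riser_second_top=.018,riser_third_top=.028,riser_highest_top=.038,steel_tube_mid=.017,brass_flange_mid=.015)
i=eyes.camera_info('wrist'); im=eyes.read_camera('wrist'); cv2.imwrite('pics/w1.png',im)
json.dump({k:np.array(v).tolist() for k,v in i.items()},open('w1.json','w'))
for n,z in Z.items():
    for r in finder.tip_of('wrist',n)[:2]:
      print(n,round(r['score'],2),np.round(r['pixel'],1),np.round(onz(i,r['pixel'],z)[:2],4))
s=env.get_state();print(s['time_s'],s['tool_pos'])
```

```text
brass_plug_mid 0.87 [352.  181.1] [ 0.459  -0.0236]
brass_plug_mid 0.32 [227.1 246.2] [ 0.5466 -0.1754]
steel_flange_mid 0.97 [414.2 137.7] [0.4078 0.0451]
steel_flange_mid 0.86 [196.6 178.5] [ 0.457  -0.2104]
gear_wheel_mid 0.73 [274.9 152.9] [ 0.4267 -0.1159]
spacer_mid 0.95 [114.3 158.1] [ 0.434 -0.311]
spacer_mid 0.37 [205.5 297.8] [ 0.6371 -0.2093]
riser_lowest_top 0.58 [204.9 296.8] [ 0.6331 -0.2096]
riser_second_top 0.65 [278.4 284.6] [ 0.606  -0.1079]
riser_highest_top 0.88 [355.6 295.9] [ 0.6091 -0.0097]
brass_flange_mid 0.71 [228.3 244.2] [ 0.5465 -0.1742]
3.5333 [ 0.41652759 -0.13922831  0.25642741]
```

View pics/w1.png

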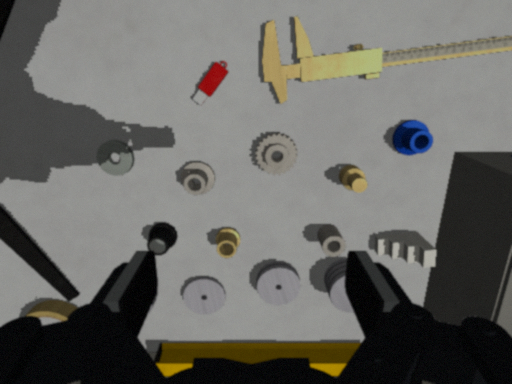

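>>> jog_arm([
  {"translation": [-1,-3.2,-0.6],"rotation": [0,0,0],"claw": -1},
  {"translation": [-1,-3.2,-0.6],"rotation": [0,0,0],"claw": -1},
  {"translation": [-1,-3.2,-0.6],"rotation": [0,0,0],"claw": -1},
  {"translation": [-1,-3.2,-0.6],"rotation": [0,0,0],"claw": -1},
  {"translation": [0,0,0],"rotation": [0,0,0],"claw": -1},
  {"translation": [0,0,0],"rotation": [0,0,0],"claw": -1},
  {"translation": [0,0,0],"rotation": [0,0,0],"claw": -1},
])

```text
time_s: 4.12
tool_pos: [0.5442, -0.1633, 0.2959]
tcp_rot: [0.5, -0.5, 0.5, 0.5]
force: [0.0, 0.2, -0.2]
width: 0.0855
```

Run:
```python
from h import *
import json
Z=dict(riser_lowest_top=.008,riser_second_top=.018,riser_third_top=.028,riser_highest_top=.038,brass_plug_mid=.02,steel_tube_mid=.017,brass_flange_mid=.015)
i=eyes.camera_info('wrist'); im=eyes.read_camera('wrist'); cv2.imwrite('pics/w2.png',im)
json.dump({k:np.array(v).tolist() for k,v in i.items()},open('w2.json','w'))
for n,z in Z.items():
    for r in finder.tip_of('wrist',n)[:2]:
      print(n,round(r['score'],2),np.round(r['pixel'],1),np.round(onz(i,r['pixel'],z)[:2],4))
s=env.get_state();print(s['time_s'],s['tool_pos'])
```

```text
riser_lowest_top 0.89 [212.9 204.7] [ 0.6347 -0.2163]
riser_second_top 0.73 [289.8 186.7] [ 0.6047 -0.1112]
riser_second_top 0.71 [240.4 143.3] [ 0.546  -0.1768]
riser_third_top 0.84 [144.1 205.7] [ 0.6281 -0.3055]
riser_highest_top 0.87 [368.3 195.3] [ 0.6095 -0.0124]
brass_plug_mid 0.85 [371.1  69. ] [ 0.4562 -0.0206]
brass_plug_mid 0.43 [293.6 189.3] [ 0.6076 -0.1063]
steel_tube_mid 0.9 [343.3 137.8] [ 0.539  -0.0454]
brass_flange_mid 0.7 [243.  145.8] [ 0.5499 -0.1735]
4.5167 [ 0.5443294  -0.16357449  0.29650196]
```

View pics/w2.png

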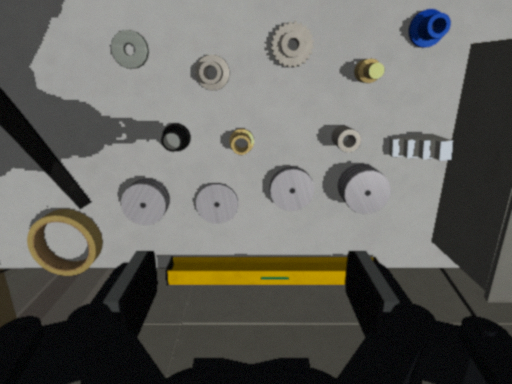

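```bash
cat > dots.py <<'E'
from h import *
import json
i=json.load(open('w2.json')); im=cv2.imread('pics/w2.png'); g=cv2.cvtColor(im,cv2.COLOR_BGR2GRAY).astype(float)
for n,(u,v),z in [('lowest',(216,204),.008),('second',(292,190),.018),('third',(143,205),.028),('highest',(368,193),.038)]:
    w=g[v-6:v+7,u-6:u+7]; m=np.clip(np.median(w)-12-w,0,None); yy,xx=np.mgrid[v-6:v+7,u-6:u+7]
    p=((m*xx).sum()/m.sum(),(m*yy).sum()/m.sum()); print(n,np.round(p,2),onz(i,p,z)[:2].round(4))
cv2.imwrite('pics/w2b.png',cv2.resize(im[0:240,90:480],None,fx=2,fy=2,interpolation=cv2.INTER_CUBIC))
cv2.imwrite('pics/w2b.png',cv2.resize(im[10:100,95:395],None,fx=2.66,fy=2.66,interpolation=cv2.INTER_CUBIC))
E
python3 dots.py
```

```text
lowest [216.33 204.16] [ 0.6339 -0.2114]
second [291.94 190.31] [ 0.6098 -0.1082]
third [142.52 204.87] [ 0.6269 -0.3074]
highest [367.33 192.65] [ 0.6058 -0.0141]
```

View pics/w2b.png

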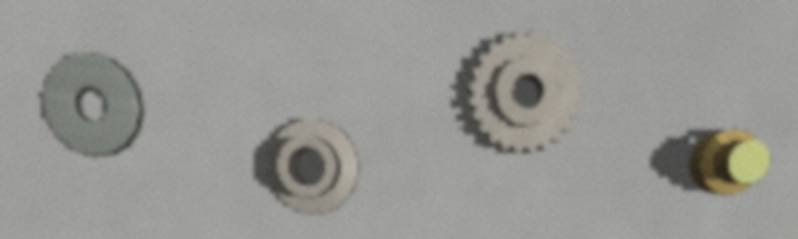

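Run:
```python
from h import *
import json
i=json.load(open('w2.json'));print(i['eye'])
for n,p,z in [('spacer',(129.6,49.1),.010),('spacer hole',(129.6,49.1),.01),('flange',(213.8,72.4),.0055),('fl bore',(210.8,72.4),.03),('gear',(293.5,43.8),.02),('plug',(376.2,70.5),.04)]:
    print(n,onz(i,p,z)[:2].round(4))
```

```text
[0.4621816070555825, -0.1634107892163403, 0.4370138967889636]
spacer [ 0.4339 -0.3084]
spacer hole [ 0.4339 -0.3084]
flange [ 0.4601 -0.2091]
fl bore [ 0.4602 -0.21  ]
gear [ 0.4287 -0.1139]
plug [ 0.4581 -0.0215]
```

>>> jog_arm([
  {"translation": [2.5,1.23,2.03],"rotation": [0,0,0],"claw": -1},
  {"translation": [2.5,1.23,2.03],"rotation": [0,0,0],"claw": -1},
  {"translation": [2.5,1.23,2.03],"rotation": [0,0,0],"claw": -1},
  {"translation": [2.5,1.23,2.03],"rotation": [0,0,0],"claw": -1},
  {"translation": [2.5,1.23,2.03],"rotation": [0,0,0],"claw": -1},
  {"translation": [2.5,1.23,2.03],"rotation": [0,0,0],"claw": -1},
  {"translation": [2.5,1.23,2.03],"rotation": [0,0,0],"claw": -1},
  {"translation": [0,0,0],"rotation": [0,0,0],"claw": -1},
])

```text
time_s: 5.18
tool_pos: [0.4534, -0.0184, 0.1176]
tcp_rot: [0.498, -0.498, 0.501, 0.503]
force: [0.3, 0.9, -0.3]
width: 0.0857
```

>>> jog_arm([
  {"translation": [0,0,0],"rotation": [0,0,0],"claw": -1},
  {"translation": [3,0,0],"rotation": [0,0,0],"claw": -1},
  {"translation": [3,0,0],"rotation": [0,0,0],"claw": -1},
  {"translation": [2,0,0],"rotation": [0,0,0],"claw": -1},
  {"translation": [1.5,0,0],"rotation": [0,0,0],"claw": -1},
  {"translation": [1,0,0],"rotation": [0,0,0],"claw": -1},
  {"translation": [0.8,0,0],"rotation": [0,0,0],"claw": -1},
  {"translation": [0,0,0],"rotation": [0,0,0],"claw": -1},
])

```text
time_s: 5.85
tool_pos: [0.4591, -0.0222, 0.0078]
tcp_rot: [0.5, -0.5, 0.5, 0.5]
force: [-0.9, 0.3, -0.2]
width: 0.0851
```

>>> jog_arm([
  {"translation": [0,0,0],"rotation": [0,0,0],"claw": -1},
  {"translation": [0,0,0],"rotation": [0,0,0],"claw": -1},
])

```text
time_s: 6.02
tool_pos: [0.4594, -0.0219, 0.0091]
tcp_rot: [-0.5, 0.5, -0.5, -0.5]
force: [-0.3, -1.4, -0.1]
width: 0.0851
```

Run:
```python
from h import *
im=eyes.read_camera('wrist'); cv2.imwrite('pics/w3.png',im); s=env.get_state();print(s['time_s'],s['tool_pos'],s['force'])
```

```text
6.0667 [ 0.45934182 -0.02186993  0.00912559] [-0.07476119 -0.05306897  0.38415073]
```

View pics/w3.png

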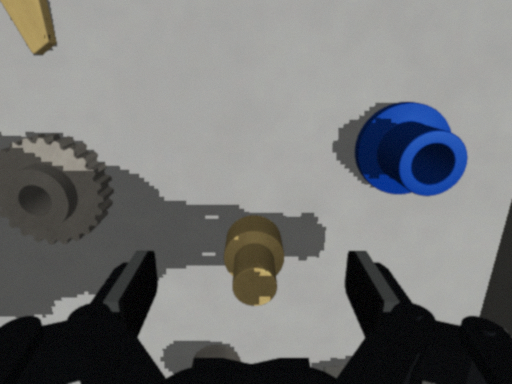

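>>> jog_arm([
  {"translation": [0.5,0,0],"rotation": [0,0,0],"claw": 0},
  {"translation": [0,0,0],"rotation": [0,0,0],"claw": 0.2},
  {"translation": [0,0,0],"rotation": [0,0,0],"claw": 1},
  {"translation": [0,0,0],"rotation": [0,0,0],"claw": 1},
  {"translation": [0,0,0],"rotation": [0,0,0],"claw": 1},
  {"translation": [0,0,0],"rotation": [0,0,0],"claw": 1},
], squeeze=40)

```text
time_s: 6.57
tool_pos: [0.4586, -0.0215, 0.0035]
tcp_rot: [-0.5, 0.5, -0.5, -0.5]
force: [-1.2, 0.3, 4.4]
width: 0.0255
```

Run:
```python
from h import *
im=eyes.read_camera('wrist'); cv2.imwrite('pics/w4.png',im); im=eyes.read_camera('side'); cv2.imwrite('pics/s4.png',cv2.resize(im[120:240,180:400],None,fx=3,fy=3,interpolation=2));s=env.get_state();print(s['time_s'],s['tool_pos'],s['force'],s['width'])
```

```text
6.6667 [ 0.45862114 -0.0215305   0.00355501] [-2.30485034  0.96024608  4.1277171 ] 0.025957832091560742
```

View pics/w4.png

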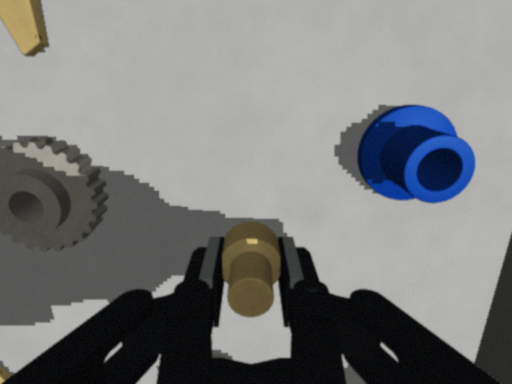

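View pics/s4.png

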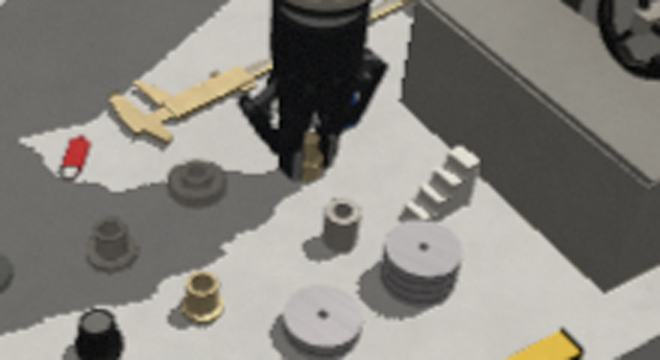

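>>> jog_arm([
  {"translation": [0,0,0],"rotation": [0,0,0],"claw": 0.1},
  {"translation": [0,0,0],"rotation": [0,0,0],"claw": 0.1},
  {"translation": [0.25,0,0],"rotation": [0,0,0],"claw": 0.1},
  {"translation": [0,0,0],"rotation": [0,0,0],"claw": 0.1},
  {"translation": [0,0,0],"rotation": [0,0,0],"claw": 1},
  {"translation": [0,0,0],"rotation": [0,0,0],"claw": 1},
  {"translation": [0,0,0],"rotation": [0,0,0],"claw": 1},
  {"translation": [0,0,0],"rotation": [0,0,0],"claw": 1},
], squeeze=40)

```text
time_s: 7.33
tool_pos: [0.4584, -0.0215, 0.0008]
tcp_rot: [0.5, -0.5, 0.5, 0.5]
force: [-2.2, 0.3, 3.5]
width: 0.0263
```

>>> jog_arm([
  {"translation": [0,0,0],"rotation": [0,0,0],"claw": 1},
])

```text
time_s: 7.42
tool_pos: [0.4584, -0.0215, 0.0008]
tcp_rot: [0.5, -0.5, 0.5, 0.5]
force: [-1.9, 1.3, 4.5]
width: 0.026
```

>>> jog_arm([
  {"translation": [-1,0,0],"rotation": [0,0,0],"claw": 1},
  {"translation": [-2,0,0],"rotation": [0,0,0],"claw": 1},
  {"translation": [-2.5,0,0],"rotation": [0,0,0],"claw": 1},
  {"translation": [-2,0,0],"rotation": [0,0,0],"claw": 1},
  {"translation": [0,0,0],"rotation": [0,0,0],"claw": 1},
])

```text
time_s: 7.83
tool_pos: [0.4602, -0.0219, 0.0788]
tcp_rot: [-0.501, 0.501, -0.499, -0.499]
force: [1.3, -1.5, 0.1]
width: 0.0256
```

Run:
```python
from h import *
im=eyes.read_camera('wrist'); cv2.imwrite('pics/w5.png',im);s=env.get_state();print(s['time_s'],s['tool_pos'],s['force'],s['width'])
```

```text
7.8833 [ 0.45969264 -0.02181223  0.07713324] [-0.11875301 -0.37584624 -1.38551913] 0.025907320869610943
```

View pics/w5.png

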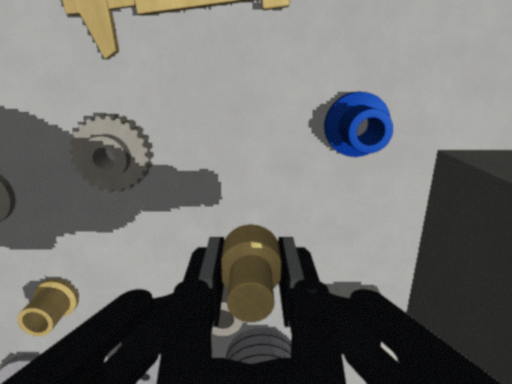

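>>> jog_arm([
  {"translation": [0,-1.5,-1.6],"rotation": [0,0,0],"claw": 1},
  {"translation": [0,-2.4,-2.6],"rotation": [0,0,0],"claw": 1},
  {"translation": [0,-2.5,-2.7],"rotation": [0,0,0],"claw": 1},
  {"translation": [0,-2.5,-2.7],"rotation": [0,0,0],"claw": 1},
  {"translation": [0,-2.5,-2.7],"rotation": [0,0,0],"claw": 1},
  {"translation": [0,-2.5,-2.7],"rotation": [0,0,0],"claw": 1},
  {"translation": [0,-2.4,-2.5],"rotation": [0,0,0],"claw": 1},
  {"translation": [0,-1.5,-1.5],"rotation": [0,0,0],"claw": 1},
])

```text
time_s: 8.55
tool_pos: [0.638, -0.2141, 0.0738]
tcp_rot: [0.5, -0.5, 0.5, 0.5]
force: [0.0, -0.0, -1.3]
width: 0.0257
```

>>> jog_arm([
  {"translation": [0,0,0],"rotation": [0,0,0],"claw": 1},
  {"translation": [2,0,0],"rotation": [0,0,0],"claw": 1},
  {"translation": [2,0,0],"rotation": [0,0,0],"claw": 1},
  {"translation": [0,0,0],"rotation": [0,0,0],"claw": 1},
  {"translation": [0,0,0],"rotation": [0,0,0],"claw": 1},
])

```text
time_s: 8.97
tool_pos: [0.6354, -0.2108, 0.0344]
tcp_rot: [0.5, -0.499, 0.5, 0.501]
force: [-0.2, 0.5, -0.3]
width: 0.026
```

Run:
```python
from h import *
im=eyes.read_camera('wrist'); cv2.imwrite('pics/w6.png',im);im=eyes.read_camera('side'); cv2.imwrite('pics/s6.png',cv2.resize(im[150:290,170:390],None,fx=3,fy=3,interpolation=2));s=env.get_state();print(s['time_s'],s['tool_pos'],s['force'],s['width'])
```

```text
9.0667 [ 0.63667629 -0.21135963  0.03645535] [-0.29062394  0.79478486 -0.04575992] 0.02565180611798342
```

View pics/w6.png

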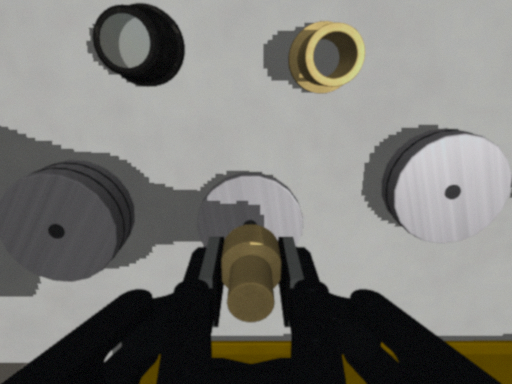

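View pics/s6.png

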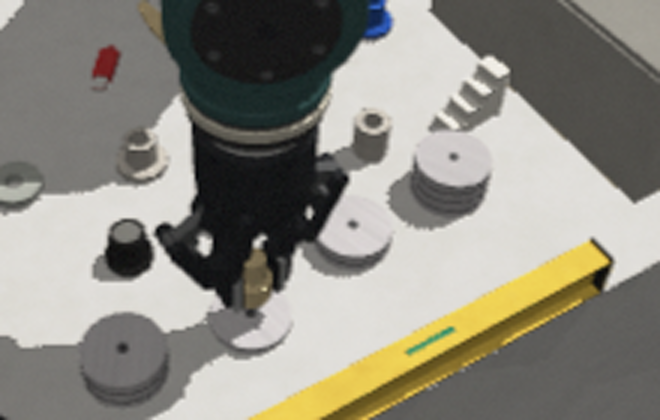

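>>> jog_arm([
  {"translation": [1.3,0,0],"rotation": [0,0,0],"claw": 1},
  {"translation": [0.8,0,0],"rotation": [0,0,0],"claw": 1},
  {"translation": [0.5,0,0],"rotation": [0,0,0],"claw": 1},
  {"translation": [0,0,0],"rotation": [0,0,0],"claw": 1},
  {"translation": [0,0,0],"rotation": [0,0,0],"claw": 1},
  {"translation": [0,0,0],"rotation": [0,0,0],"claw": 1},
])

```text
time_s: 9.57
tool_pos: [0.6368, -0.2116, 0.0103]
tcp_rot: [-0.5, 0.5, -0.5, -0.5]
force: [-0.4, -0.3, -1.0]
width: 0.0256
```

>>> jog_arm([
  {"translation": [0.1,0,0],"rotation": [0,0,0],"claw": 1},
  {"translation": [0,0,0],"rotation": [0,0,0],"claw": 0.3},
  {"translation": [0,0,0],"rotation": [0,0,0],"claw": 0.1},
  {"translation": [0,0,0],"rotation": [0,0,0],"claw": -0.1},
  {"translation": [0,0,0],"rotation": [0,0,0],"claw": -0.2},
  {"translation": [-2.5,0,0],"rotation": [0,0,0],"claw": -0.2},
  {"translation": [-3,0,0],"rotation": [0,0,0],"claw": -0.3},
  {"translation": [-3,0,0],"rotation": [0,0,0],"claw": -0.4},
])

```text
time_s: 10.23
tool_pos: [0.6361, -0.2113, 0.0945]
tcp_rot: [0.5, -0.5, 0.5, 0.501]
force: [0.6, 0.1, 0.2]
width: 0.0599
```

Run:
```python
from h import *
im=eyes.read_camera('wrist'); cv2.imwrite('pics/w7.png',im);s=env.get_state();print(s['time_s'],s['tool_pos'],s['force'],s['width'])
```

```text
10.2833 [ 0.63838286 -0.21230048  0.10101987] [0.56445413 0.11077104 5.30799752] 0.059900608051654466
```

View pics/w7.png

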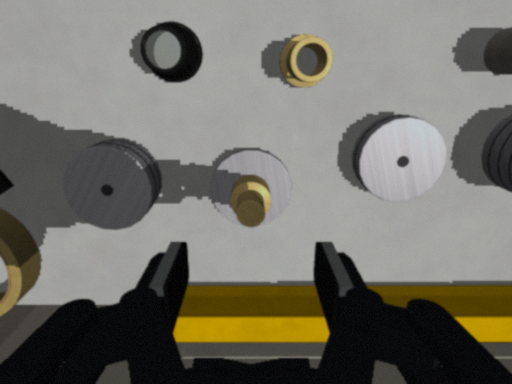

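>>> jog_arm([
  {"translation": [0,1.5,0],"rotation": [0,0,0],"claw": -0.27},
  {"translation": [0,2.8,0],"rotation": [0,0,0],"claw": -0.27},
  {"translation": [0,3,0],"rotation": [0,0,0],"claw": -0.27},
  {"translation": [0,3,0.2],"rotation": [0,0,0],"claw": -0.27},
  {"translation": [0,3,0],"rotation": [0,0,0],"claw": -0.27},
  {"translation": [0,2.8,0],"rotation": [0,0,0],"claw": -0.27},
  {"translation": [0,1.5,0],"rotation": [0,0,0],"claw": -0.27},
  {"translation": [2,0,0],"rotation": [0,0,0],"claw": -0.27},
])

```text
time_s: 10.95
tool_pos: [0.4592, -0.2101, 0.0763]
tcp_rot: [-0.5, 0.501, -0.5, -0.499]
force: [2.2, -0.4, 0.4]
width: 0.0541
```

>>> jog_arm([
  {"translation": [2,0,0],"rotation": [0,0,0],"claw": -0.27},
  {"translation": [1,0,0],"rotation": [0,0,0],"claw": -0.27},
  {"translation": [0,0,0],"rotation": [0,0,0],"claw": -0.27},
  {"translation": [0,0,0],"rotation": [0,0,0],"claw": -0.27},
])

```text
time_s: 11.28
tool_pos: [0.4604, -0.2094, 0.0438]
tcp_rot: [0.5, -0.5, 0.5, 0.5]
force: [-0.4, 0.5, 1.2]
width: 0.0544
```

Run:
```python
from h import *
im=eyes.read_camera('wrist'); cv2.imwrite('pics/w8.png',im);s=env.get_state();print(s['time_s'],s['tool_pos'],s['force'],s['width'])
i=eyes.camera_info('wrist')
for r in finder.tip_of('wrist','steel_flange_mid')[:2]: print(r, onz(i,r['pixel'],.015))
```

```text
11.3333 [ 0.46081959 -0.20969694  0.04427843] [ 0.00087522 -0.55140793 -0.57603673] 0.05440129364270102
{'pixel': [247.7, 226.3], 'score': 0.92} [ 0.46050695 -0.21153572  0.015     ]
```

View pics/w8.png

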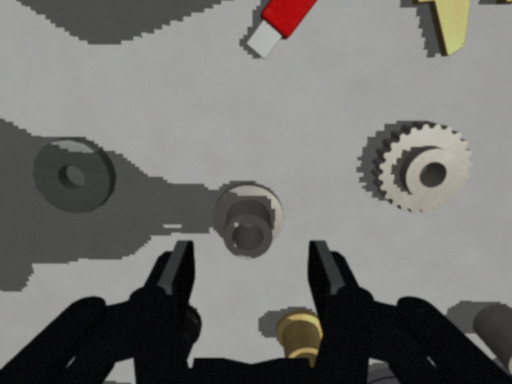

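>>> jog_arm([
  {"translation": [1.5,0,-0.1],"rotation": [0,0,0],"claw": -0.27},
  {"translation": [1.5,0,0],"rotation": [0,0,0],"claw": -0.27},
  {"translation": [0.8,0,0],"rotation": [0,0,0],"claw": -0.27},
  {"translation": [0.5,0,0],"rotation": [0,0,0],"claw": -0.27},
  {"translation": [0,0,0],"rotation": [0,0,0],"claw": -0.27},
  {"translation": [0,0,0],"rotation": [0,0,0],"claw": -0.27},
  {"translation": [0,0,0],"rotation": [0,0,0],"claw": -0.27},
])

```text
time_s: 11.97
tool_pos: [0.461, -0.2108, 0.0014]
tcp_rot: [-0.5, 0.5, -0.5, -0.5]
force: [-0.2, -1.1, -0.5]
width: 0.0541
```

>>> jog_arm([
  {"translation": [0.08,0,0],"rotation": [0,0,0],"claw": 0},
  {"translation": [0,0,0],"rotation": [0,0,0],"claw": 0.1},
  {"translation": [0,0,0],"rotation": [0,0,0],"claw": 0.3},
  {"translation": [0,0,0],"rotation": [0,0,0],"claw": 1},
  {"translation": [0,0,0],"rotation": [0,0,0],"claw": 1},
  {"translation": [0,0,0],"rotation": [0,0,0],"claw": 1},
], squeeze=40)

```text
time_s: 12.47
tool_pos: [0.461, -0.2109, 0.0008]
tcp_rot: [-0.5, 0.501, -0.5, -0.5]
force: [-1.8, 1.1, 10.3]
width: 0.0392
```

Run:
```python
from h import *
im=eyes.read_camera('wrist'); cv2.imwrite('pics/w9.png',im);s=env.get_state();print(s['time_s'],s['tool_pos'],s['force'],s['width'])
```

```text
12.5167 [ 0.46097598 -0.21083272  0.00080954] [-1.23948599  0.80075944  9.84058599] 0.03870412253621948
```

View pics/w9.png

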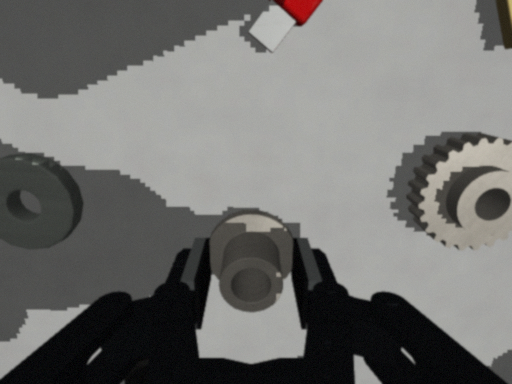

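>>> jog_arm([
  {"translation": [-0.5,0,0],"rotation": [0,0,0],"claw": 1},
  {"translation": [-1.5,0,0],"rotation": [0,0,0],"claw": 1},
  {"translation": [-2.5,0,0],"rotation": [0,0,0],"claw": 1},
  {"translation": [-2,0,0],"rotation": [0,0,0],"claw": 1},
  {"translation": [-1,0,0],"rotation": [0,0,0],"claw": 1},
  {"translation": [0,0,0],"rotation": [0,0,0],"claw": 1},
])

```text
time_s: 13.02
tool_pos: [0.4616, -0.2112, 0.0773]
tcp_rot: [-0.5, 0.501, -0.5, -0.499]
force: [1.6, -0.5, -2.0]
width: 0.0385
```

Run:
```python
from h import *
im=eyes.read_camera('wrist'); cv2.imwrite('pics/w10.png',im);im=eyes.read_camera('side'); cv2.imwrite('pics/s10.png',cv2.resize(im[120:290,130:350],None,fx=3,fy=3,interpolation=2));s=env.get_state();print(s['time_s'],s['tool_pos'],s['force'],s['width'])
```

```text
13.1167 [ 0.46059669 -0.21055424  0.07498502] [ 0.37826688 -0.0117599  -0.71787091] 0.03882419879816901
```

View pics/w10.png

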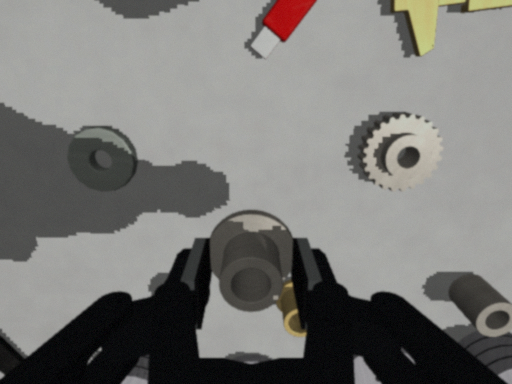

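View pics/s10.png

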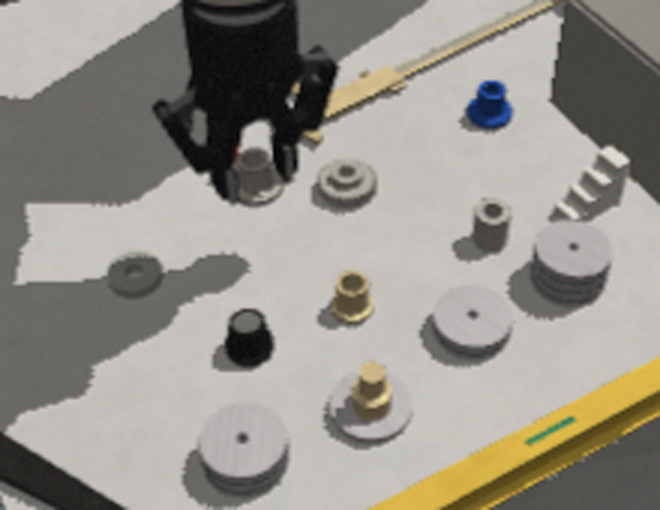

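>>> jog_arm([
  {"translation": [0,-1.3,0.9],"rotation": [0,0,0],"claw": 1},
  {"translation": [0,-2.4,1.65],"rotation": [0,0,0],"claw": 1},
  {"translation": [0,-2.5,1.75],"rotation": [0,0,0],"claw": 1},
  {"translation": [0,-2.5,1.75],"rotation": [0,0,0],"claw": 1},
  {"translation": [0,-2.5,1.7],"rotation": [0,0,0],"claw": 1},
  {"translation": [0,-2.4,1.65],"rotation": [0,0,0],"claw": 1},
  {"translation": [0,-1.3,0.9],"rotation": [0,0,0],"claw": 1},
  {"translation": [0,0,0],"rotation": [0,0,0],"claw": 1},
])

```text
time_s: 13.78
tool_pos: [0.6112, -0.1055, 0.0732]
tcp_rot: [0.499, -0.5, 0.499, 0.501]
force: [-0.6, -0.4, -1.2]
width: 0.0385
```

>>> jog_arm([
  {"translation": [1,0,0],"rotation": [0,0,0],"claw": 1},
  {"translation": [2,0,0],"rotation": [0,0,0],"claw": 1},
  {"translation": [0,0,0],"rotation": [0,0,0],"claw": 1},
  {"translation": [0,0,0],"rotation": [0,0,0],"claw": 1},
])

```text
time_s: 14.12
tool_pos: [0.6077, -0.1078, 0.0436]
tcp_rot: [0.5, -0.499, 0.501, 0.501]
force: [-0.2, 0.7, -1.1]
width: 0.0386
```

Run:
```python
from h import *
im=eyes.read_camera('wrist'); cv2.imwrite('pics/w11.png',im);s=env.get_state();print(s['time_s'],s['tool_pos'],s['force'],s['width'])
```

```text
14.1667 [ 0.60859254 -0.10790609  0.04469946] [0.93776731 0.13272158 0.41476255] 0.03880830549688286
```

View pics/w11.png

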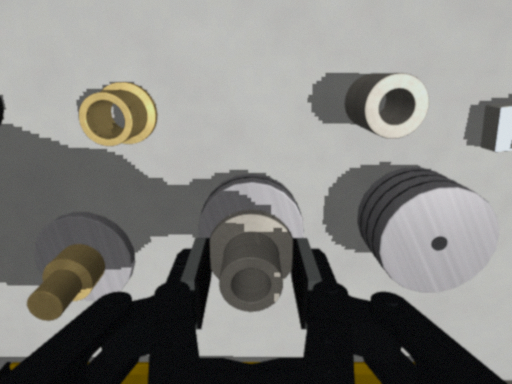

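>>> jog_arm([
  {"translation": [1,0,0],"rotation": [0,0,0],"claw": 1},
  {"translation": [0.8,0,0],"rotation": [0,0,0],"claw": 1},
  {"translation": [0.6,0,0],"rotation": [0,0,0],"claw": 1},
  {"translation": [0.2,0,0],"rotation": [0,0,0],"claw": 1},
  {"translation": [0,0,0],"rotation": [0,0,0],"claw": 1},
  {"translation": [0,0,0],"rotation": [0,0,0],"claw": 1},
])

```text
time_s: 14.67
tool_pos: [0.6094, -0.1075, 0.0189]
tcp_rot: [0.5, -0.5, 0.5, 0.5]
force: [-1.1, 0.1, 2.5]
width: 0.0386
```

>>> jog_arm([
  {"translation": [0,0,0],"rotation": [0,0,0],"claw": 0},
  {"translation": [0,0,0],"rotation": [0,0,0],"claw": -0.15},
  {"translation": [0,0,0],"rotation": [0,0,0],"claw": -0.27},
  {"translation": [0,0,0],"rotation": [0,0,0],"claw": -0.27},
  {"translation": [-2,0,0],"rotation": [0,0,0],"claw": -0.3},
  {"translation": [-3,0,0],"rotation": [0,0,0],"claw": -0.5},
  {"translation": [-2.5,0,0],"rotation": [0,0,0],"claw": -0.5},
  {"translation": [0,0,0],"rotation": [0,0,0],"claw": -0.5},
])

```text
time_s: 15.33
tool_pos: [0.6116, -0.1081, 0.0986]
tcp_rot: [-0.501, 0.502, -0.499, -0.498]
force: [0.2, -0.1, 0.7]
width: 0.0641
```

Run:
```python
from h import *
im=eyes.read_camera('wrist'); cv2.imwrite('pics/w12.png',im);s=env.get_state();print(s['time_s'],s['tool_pos'],s['force'],s['width'])
```

```text
15.3833 [ 0.61097693 -0.10791086  0.0963498 ] [-0.18535246 -0.74468399 -0.97336685] 0.0638977609256764
```

View pics/w12.png

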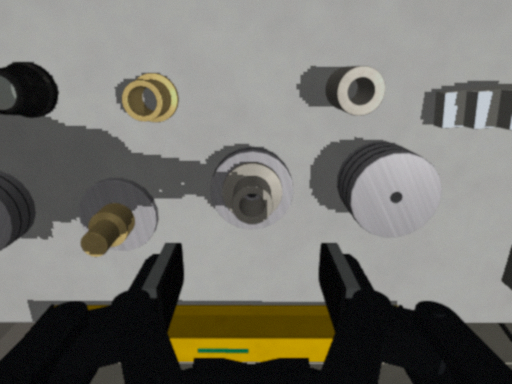

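>>> jog_arm([
  {"translation": [0,1.5,0],"rotation": [0,0,0],"claw": -0.5},
  {"translation": [0,2.8,0],"rotation": [0,0,0],"claw": -0.5},
  {"translation": [0,3.1,0],"rotation": [0,0,0],"claw": -0.5},
  {"translation": [0,3.1,-0.6],"rotation": [0,0,0],"claw": -0.5},
  {"translation": [0,3.1,0],"rotation": [0,0,0],"claw": -0.5},
  {"translation": [0,3.0,0],"rotation": [0,0,0],"claw": -0.5},
  {"translation": [1,1.5,0],"rotation": [0,0,0],"claw": -0.5},
  {"translation": [2,0,0],"rotation": [0,0,0],"claw": -0.5},
])

```text
time_s: 16.05
tool_pos: [0.4261, -0.1133, 0.0645]
tcp_rot: [0.5, -0.5, 0.5, 0.5]
force: [1.0, -1.0, -0.4]
width: 0.064
```

>>> jog_arm([
  {"translation": [2,0,0],"rotation": [0,0,0],"claw": -0.5},
  {"translation": [0,0,0],"rotation": [0,0,0],"claw": -0.5},
  {"translation": [0,0,0],"rotation": [0,0,0],"claw": -0.5},
])

```text
time_s: 16.3
tool_pos: [0.4277, -0.1132, 0.0433]
tcp_rot: [0.5, -0.499, 0.5, 0.501]
force: [0.0, 0.4, 1.2]
width: 0.0637
```

Run:
```python
from h import *
im=eyes.read_camera('wrist'); cv2.imwrite('pics/w13.png',im);s=env.get_state();print(s['time_s'],s['tool_pos'],s['force'],s['width'])
i=eyes.camera_info('wrist')
for r in finder.tip_of('wrist','gear_wheel_mid')[:2]: print(r, onz(i,r['pixel'],.01))
```

```text
16.35 [ 0.42844189 -0.11343738  0.04411868] [ 0.36376805 -0.36125769 -0.36112755] 0.06416552714567672
{'pixel': [248.4, 225.9], 'score': 0.7} [ 0.43012487 -0.11492221  0.01      ]
```

View pics/w13.png

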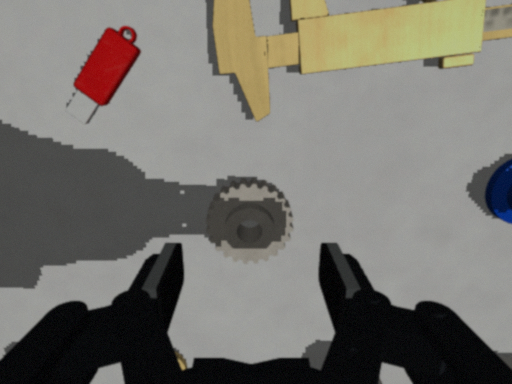

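>>> jog_arm([
  {"translation": [1.5,0,0],"rotation": [0,0,0],"claw": -0.5},
  {"translation": [1.5,0,0],"rotation": [0,0,0],"claw": -0.5},
  {"translation": [0.8,0,0],"rotation": [0,0,0],"claw": -0.5},
  {"translation": [0.4,0,0],"rotation": [0,0,0],"claw": -0.5},
  {"translation": [0,0,0],"rotation": [0,0,0],"claw": -0.5},
  {"translation": [0,0,0],"rotation": [0,0,0],"claw": -0.3},
  {"translation": [0,0,0],"rotation": [0,0,0],"claw": 0},
  {"translation": [0,0,0],"rotation": [0,0,0],"claw": 1},
], squeeze=40)

```text
time_s: 17.07
tool_pos: [0.429, -0.1137, 0.003]
tcp_rot: [-0.5, 0.5, -0.5, -0.5]
force: [-1.9, 1.1, 10.5]
width: 0.0478
```

>>> jog_arm([
  {"translation": [0,0,0],"rotation": [0,0,0],"claw": 1},
  {"translation": [0,0,0],"rotation": [0,0,0],"claw": 1},
  {"translation": [0,0,0],"rotation": [0,0,0],"claw": 1},
])

```text
time_s: 17.32
tool_pos: [0.429, -0.1137, 0.003]
tcp_rot: [-0.5, 0.5, -0.5, -0.5]
force: [-3.4, 2.0, 9.5]
width: 0.0484
```

>>> jog_arm([
  {"translation": [-0.5,0,0],"rotation": [0,0,0],"claw": 1},
  {"translation": [-1.5,0,0],"rotation": [0,0,0],"claw": 1},
  {"translation": [-2.5,0,0],"rotation": [0,0,0],"claw": 1},
  {"translation": [-2.5,0,0],"rotation": [0,0,0],"claw": 1},
  {"translation": [-1,0,0],"rotation": [0,0,0],"claw": 1},
  {"translation": [0,0,0],"rotation": [0,0,0],"claw": 1},
])

```text
time_s: 17.82
tool_pos: [0.4298, -0.1141, 0.0846]
tcp_rot: [-0.5, 0.502, -0.499, -0.499]
force: [-0.6, -0.9, -2.3]
width: 0.0484
```

Run:
```python
from h import *
im=eyes.read_camera('wrist'); cv2.imwrite('pics/w14.png',im);im=eyes.read_camera('side'); cv2.imwrite('pics/s14.png',cv2.resize(im[120:290,130:350],None,fx=3,fy=3,interpolation=2));s=env.get_state();print(s['time_s'],s['tool_pos'],s['force'],s['width'])
```

```text
17.9167 [ 0.42860837 -0.11358647  0.08210911] [ 0.42620996  0.1216794  -3.27613218] 0.047716012779856785
```

View pics/w14.png

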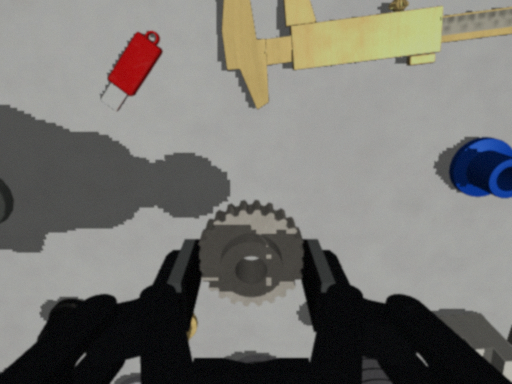

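View pics/s14.png

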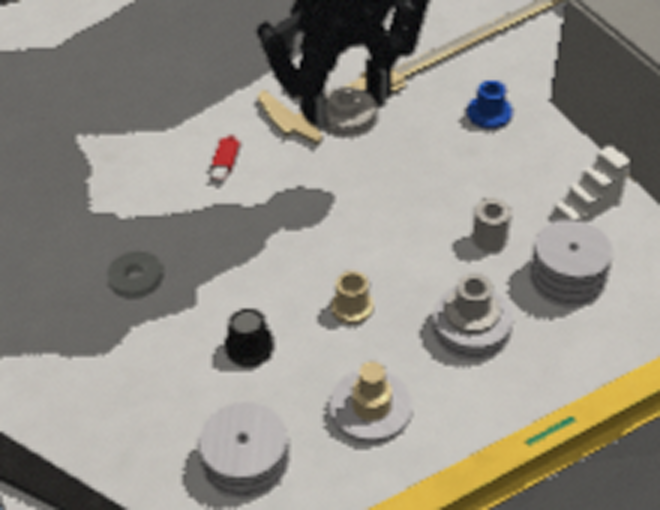

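>>> jog_arm([
  {"translation": [0,-1.5,-1.5],"rotation": [0,0,0],"claw": 1},
  {"translation": [0,-2.6,-2.5],"rotation": [0,0,0],"claw": 1},
  {"translation": [0,-2.8,-2.75],"rotation": [0,0,0],"claw": 1},
  {"translation": [0,-2.8,-2.75],"rotation": [0,0,0],"claw": 1},
  {"translation": [0,-2.8,-2.75],"rotation": [0,0,0],"claw": 1},
  {"translation": [0,-2.8,-2.75],"rotation": [0,0,0],"claw": 1},
  {"translation": [0,-2.8,-2.75],"rotation": [0,0,0],"claw": 1},
  {"translation": [0,-1.7,-1.6],"rotation": [0,0,0],"claw": 1},
])

```text
time_s: 18.58
tool_pos: [0.6281, -0.3094, 0.0797]
tcp_rot: [0.5, -0.499, 0.5, 0.5]
force: [-0.6, 0.1, -2.2]
width: 0.0477
```

>>> jog_arm([
  {"translation": [0,0,0],"rotation": [0,0,0],"claw": 1},
  {"translation": [1,0,0],"rotation": [0,0,0],"claw": 1},
  {"translation": [1.5,0,0],"rotation": [0,0,0],"claw": 1},
  {"translation": [0,0,0],"rotation": [0,0,0],"claw": 1},
  {"translation": [0,0,0],"rotation": [0,0,0],"claw": 1},
])

```text
time_s: 19.0
tool_pos: [0.6252, -0.3058, 0.0555]
tcp_rot: [0.5, -0.499, 0.5, 0.501]
force: [-1.0, -0.6, -1.8]
width: 0.048
```

Run:
```python
from h import *
im=eyes.read_camera('wrist'); cv2.imwrite('pics/w15.png',im);s=env.get_state();print(s['time_s'],s['tool_pos'],s['force'],s['width'])
```

```text
19.05 [ 0.62584934 -0.30622677  0.0565724 ] [-0.45187925 -0.33609338 -1.52788199] 0.04782404018024472
```

View pics/w15.png

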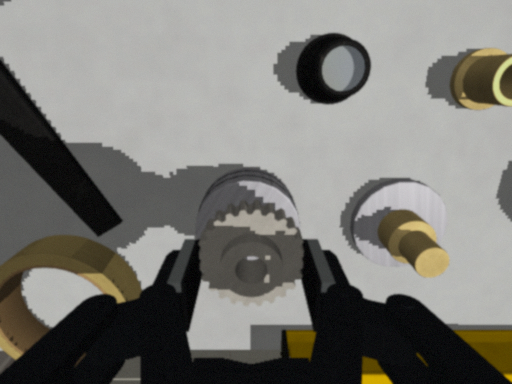

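>>> jog_arm([
  {"translation": [1,0,0],"rotation": [0,0,0],"claw": 1},
  {"translation": [0.8,0,0],"rotation": [0,0,0],"claw": 1},
  {"translation": [0.6,0,0],"rotation": [0,0,0],"claw": 1},
  {"translation": [0.1,0,0],"rotation": [0,0,0],"claw": 1},
  {"translation": [0,0,0],"rotation": [0,0,0],"claw": 1},
  {"translation": [0,0,0],"rotation": [0,0,0],"claw": 1},
])

```text
time_s: 19.55
tool_pos: [0.6265, -0.3069, 0.0318]
tcp_rot: [0.5, -0.5, 0.5, 0.5]
force: [-0.3, 0.6, -2.0]
width: 0.0475
```

>>> jog_arm([
  {"translation": [0.07,0,0],"rotation": [0,0,0],"claw": 1},
  {"translation": [0,0,0],"rotation": [0,0,0],"claw": -0.2},
  {"translation": [0,0,0],"rotation": [0,0,0],"claw": -0.35},
  {"translation": [0,0,0],"rotation": [0,0,0],"claw": -0.45},
  {"translation": [0,0,0],"rotation": [0,0,0],"claw": -0.5},
  {"translation": [-2,0,0],"rotation": [0,0,0],"claw": -0.5},
  {"translation": [-3,0,0],"rotation": [0,0,0],"claw": -0.5},
  {"translation": [-2,0,0],"rotation": [0,0,0],"claw": -0.5},
])

```text
time_s: 20.22
tool_pos: [0.6268, -0.3071, 0.1033]
tcp_rot: [-0.5, 0.5, -0.5, -0.5]
force: [0.4, -0.5, 1.0]
width: 0.0637
```

>>> jog_arm([
  {"translation": [0,1.5,0],"rotation": [0,0,0],"claw": -0.35},
  {"translation": [0,2.8,0],"rotation": [0,0,0],"claw": -0.35},
  {"translation": [0,3.1,0],"rotation": [0,0,0],"claw": -0.35},
  {"translation": [0,3.1,0],"rotation": [0,0,0],"claw": -0.35},
  {"translation": [0,3.1,0],"rotation": [0,0,0],"claw": -0.35},
  {"translation": [0,3.2,-0.15],"rotation": [0,0,0],"claw": -0.35},
  {"translation": [1,2.4,0],"rotation": [0,0,0],"claw": -0.35},
  {"translation": [2,0,0],"rotation": [0,0,0],"claw": -0.35},
])

```text
time_s: 20.88
tool_pos: [0.4318, -0.3089, 0.073]
tcp_rot: [0.5, -0.5, 0.501, 0.499]
force: [1.0, -0.5, 0.1]
width: 0.0573
```

>>> jog_arm([
  {"translation": [2,0,0],"rotation": [0,0,0],"claw": -0.35},
  {"translation": [0,0,0],"rotation": [0,0,0],"claw": -0.35},
  {"translation": [0,0,0],"rotation": [0,0,0],"claw": -0.35},
])

```text
time_s: 21.13
tool_pos: [0.4343, -0.3083, 0.0512]
tcp_rot: [0.5, -0.5, 0.5, 0.501]
force: [-0.4, -0.0, 0.0]
width: 0.0575
```

Run:
```python
from h import *
i=eyes.camera_info('wrist')
im=eyes.read_camera('wrist'); cv2.imwrite('pics/w16.png',im);s=env.get_state();print(s['time_s'],s['tool_pos'],s['force'],s['width'])
for r in finder.tip_of('wrist','spacer_mid')[:2]: print(r, onz(i,r['pixel'],.005))
```

```text
21.1833 [ 0.43486209 -0.30868453  0.05195059] [ 0.21384807 -0.53785371  0.32770289] 0.0575625197908405
{'pixel': [248.8, 211.0], 'score': 0.87} [ 0.4317452  -0.30957616  0.005     ]
```

View pics/w16.png

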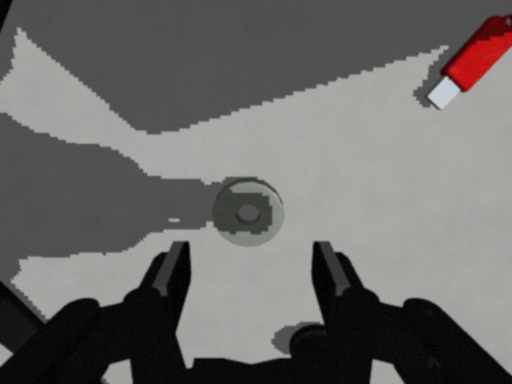

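>>> jog_arm([
  {"translation": [1.5,0.15,-0.1],"rotation": [0,0,0],"claw": -0.35},
  {"translation": [1.7,0,0],"rotation": [0,0,0],"claw": -0.35},
  {"translation": [1,0,0],"rotation": [0,0,0],"claw": -0.35},
  {"translation": [0.6,0,0],"rotation": [0,0,0],"claw": -0.35},
  {"translation": [0.1,0,0],"rotation": [0,0,0],"claw": -0.35},
  {"translation": [0,0,0],"rotation": [0,0,0],"claw": -0.35},
  {"translation": [0,0,0],"rotation": [0,0,0],"claw": -0.35},
])

```text
time_s: 21.82
tool_pos: [0.4336, -0.3099, 0.0031]
tcp_rot: [-0.5, 0.501, -0.5, -0.5]
force: [0.3, 0.1, 0.2]
width: 0.0577
```

>>> jog_arm([
  {"translation": [0.2,0,0],"rotation": [0,0,0],"claw": 0},
  {"translation": [0,0,0],"rotation": [0,0,0],"claw": 0.1},
  {"translation": [0,0,0],"rotation": [0,0,0],"claw": 1},
  {"translation": [0,0,0],"rotation": [0,0,0],"claw": 1},
  {"translation": [0,0,0],"rotation": [0,0,0],"claw": 1},
  {"translation": [0,0,0],"rotation": [0,0,0],"claw": 1},
], squeeze=40)

```text
time_s: 22.32
tool_pos: [0.4336, -0.31, 0.0013]
tcp_rot: [-0.5, 0.501, -0.5, -0.499]
force: [-1.4, 1.4, 10.8]
width: 0.0416
```

>>> jog_arm([
  {"translation": [-0.5,0,0],"rotation": [0,0,0],"claw": 1},
  {"translation": [-1.5,0,0],"rotation": [0,0,0],"claw": 1},
  {"translation": [-2.5,0,0],"rotation": [0,0,0],"claw": 1},
  {"translation": [-2.5,0,0],"rotation": [0,0,0],"claw": 1},
  {"translation": [-2,0,0],"rotation": [0,0,0],"claw": 1},
  {"translation": [0,0,0],"rotation": [0,0,0],"claw": 1},
])

```text
time_s: 22.82
tool_pos: [0.4344, -0.3108, 0.0942]
tcp_rot: [-0.5, 0.502, -0.5, -0.498]
force: [1.5, 0.2, -0.7]
width: 0.0414
```

Run:
```python
from h import *
im=eyes.read_camera('wrist'); cv2.imwrite('pics/w17.png',im);im=eyes.read_camera('side'); cv2.imwrite('pics/s17.png',cv2.resize(im[120:290,130:350],None,fx=3,fy=3,interpolation=2));s=env.get_state();print(s['time_s'],s['tool_pos'],s['force'],s['width'])
```

```text
22.9167 [ 0.43334419 -0.30978784  0.0908768 ] [-0.69137794  0.54076898 -2.28410822] 0.04148367174704308
```

View pics/w17.png

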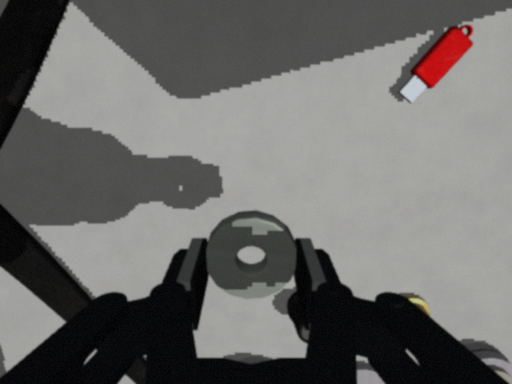

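View pics/s17.png

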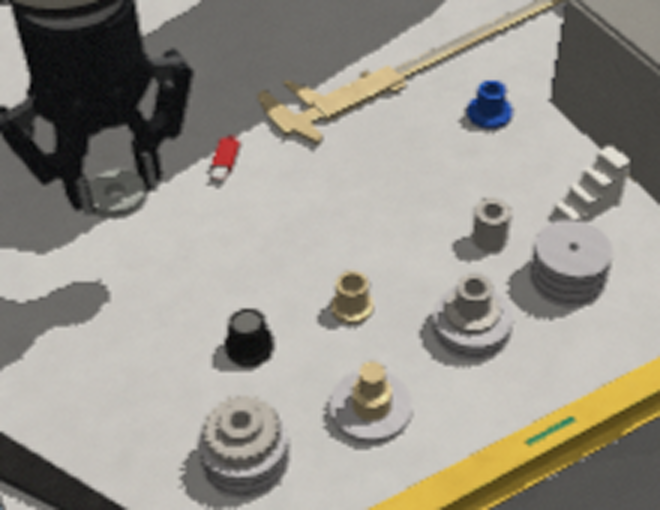

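>>> jog_arm([
  {"translation": [0,-1,1.7],"rotation": [0,0,0],"claw": 1},
  {"translation": [0,-1.7,3],"rotation": [0,0,0],"claw": 1},
  {"translation": [0,-1.8,3.1],"rotation": [0,0,0],"claw": 1},
  {"translation": [0,-1.8,3.1],"rotation": [0,0,0],"claw": 1},
  {"translation": [0,-1.8,3.1],"rotation": [0,0,0],"claw": 1},
  {"translation": [0,-1.8,3.1],"rotation": [0,0,0],"claw": 1},
  {"translation": [0,-1.8,3.1],"rotation": [0,0,0],"claw": 1},
  {"translation": [0,-1.8,3.1],"rotation": [0,0,0],"claw": 1},
])

```text
time_s: 23.58
tool_pos: [0.568, -0.0746, 0.0891]
tcp_rot: [0.5, -0.5, 0.5, 0.501]
force: [0.7, -0.9, -1.3]
width: 0.0415
```

>>> jog_arm([
  {"translation": [0,-1.8,3.1],"rotation": [0,0,0],"claw": 1},
  {"translation": [0,-1.3,2.2],"rotation": [0,0,0],"claw": 1},
  {"translation": [0,-0.6,1],"rotation": [0,0,0],"claw": 1},
  {"translation": [1,0,0],"rotation": [0,0,0],"claw": 1},
  {"translation": [1.5,0,0],"rotation": [0,0,0],"claw": 1},
  {"translation": [0,0,0],"rotation": [0,0,0],"claw": 1},
  {"translation": [0,0,0],"rotation": [0,0,0],"claw": 1},
])

```text
time_s: 24.17
tool_pos: [0.6037, -0.0143, 0.0641]
tcp_rot: [0.5, -0.499, 0.501, 0.501]
force: [-0.6, 0.2, -0.6]
width: 0.0414
```

Run:
```python
from h import *
im=eyes.read_camera('wrist'); cv2.imwrite('pics/w18.png',im);s=env.get_state();print(s['time_s'],s['tool_pos'],s['force'],s['width'])
```

```text
24.2167 [ 0.60430067 -0.01438186  0.06495455] [-0.40502932 -0.72184829 -0.7943552 ] 0.04124909393625105
```

View pics/w18.png

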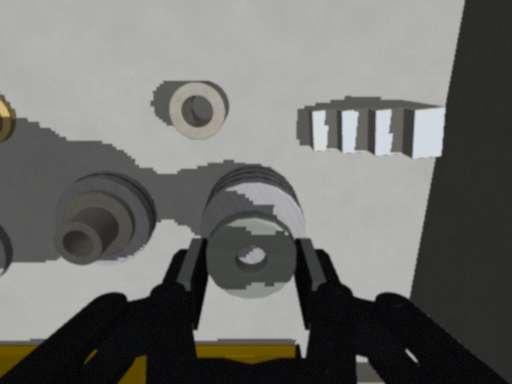

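>>> jog_arm([
  {"translation": [1,0,0.1],"rotation": [0,0,0],"claw": 1},
  {"translation": [0.8,0,0],"rotation": [0,0,0],"claw": 1},
  {"translation": [0.6,0,0],"rotation": [0,0,0],"claw": 1},
  {"translation": [0.2,0,0],"rotation": [0,0,0],"claw": 1},
  {"translation": [0,0,0],"rotation": [0,0,0],"claw": 1},
  {"translation": [0,0,0],"rotation": [0,0,0],"claw": 1},
])

```text
time_s: 24.72
tool_pos: [0.6046, -0.0127, 0.0394]
tcp_rot: [0.5, -0.5, 0.5, 0.5]
force: [-4.7, -0.6, 8.2]
width: 0.0416
```

>>> jog_arm([
  {"translation": [0,0,0],"rotation": [0,0,0],"claw": 0},
  {"translation": [0,0,0],"rotation": [0,0,0],"claw": -0.15},
  {"translation": [0,0,0],"rotation": [0,0,0],"claw": -0.3},
  {"translation": [0,0,0],"rotation": [0,0,0],"claw": -0.35},
  {"translation": [-2,0,0],"rotation": [0,0,0],"claw": -0.35},
  {"translation": [-3,0,0],"rotation": [0,0,0],"claw": -0.35},
  {"translation": [-3,0,0],"rotation": [0,0,0],"claw": -0.5},
  {"translation": [-3,0.5,-1],"rotation": [0,0,0],"claw": -1},
])

```text
time_s: 25.38
tool_pos: [0.6002, -0.0215, 0.1504]
tcp_rot: [0.5, -0.5, 0.5, 0.5]
force: [1.0, 0.4, 0.8]
width: 0.0743
```

>>> jog_arm([
  {"translation": [-3,1,-2.5],"rotation": [0,0,0],"claw": -1},
  {"translation": [-3,1,-2.5],"rotation": [0,0,0],"claw": -1},
  {"translation": [-3,1,-2.5],"rotation": [0,0,0],"claw": -1},
  {"translation": [-3,1,-2.5],"rotation": [0,0,0],"claw": -1},
  {"translation": [-3,1,-2.5],"rotation": [0,0,0],"claw": -1},
  {"translation": [0,0.5,-1.5],"rotation": [0,0,0],"claw": -1},
  {"translation": [0,0,0],"rotation": [0,0,0],"claw": -1},
  {"translation": [0,0,0],"rotation": [0,0,0],"claw": -1},
])

```text
time_s: 26.05
tool_pos: [0.5449, -0.163, 0.299]
tcp_rot: [0.5, -0.5, 0.5, 0.5]
force: [0.6, -0.1, -1.3]
width: 0.0855
```

>>> jog_arm([
  {"translation": [0,0,0],"rotation": [0,0,0],"claw": -1},
  {"translation": [0,0,0],"rotation": [0,0,0],"claw": -1},
])

```text
time_s: 26.22
tool_pos: [0.5451, -0.1616, 0.2985]
tcp_rot: [0.5, -0.5, 0.5, 0.501]
force: [-0.5, -0.2, 0.4]
width: 0.0856
```

Run:
```python
from h import *
i=eyes.camera_info('wrist'); im=eyes.read_camera('wrist'); s=env.get_state();print(s['time_s'],s['tool_pos'],s['force'],s['width'],i['eye'])
import json
json.dump({k:np.array(v).tolist() for k,v in i.items()},open('w19.json','w'))
cv2.imwrite('pics/w19r.png',im)
cv2.imwrite('pics/w19.png',cv2.resize(im[60:300,100:420],None,fx=2.5,fy=2.5,interpolation=2))
im=eyes.read_camera('side'); cv2.imwrite('pics/s19.png',cv2.resize(im[150:290,130:380],None,fx=3.2,fy=3.2,interpolation=2))
```

```text
26.2667 [ 0.54514479 -0.16153892  0.29861879] [ 0.70184696 -0.01837018 -0.00555326] 0.08529972739808267 [ 0.46311319 -0.16175397  0.43967681]
```

View pics/w19.png

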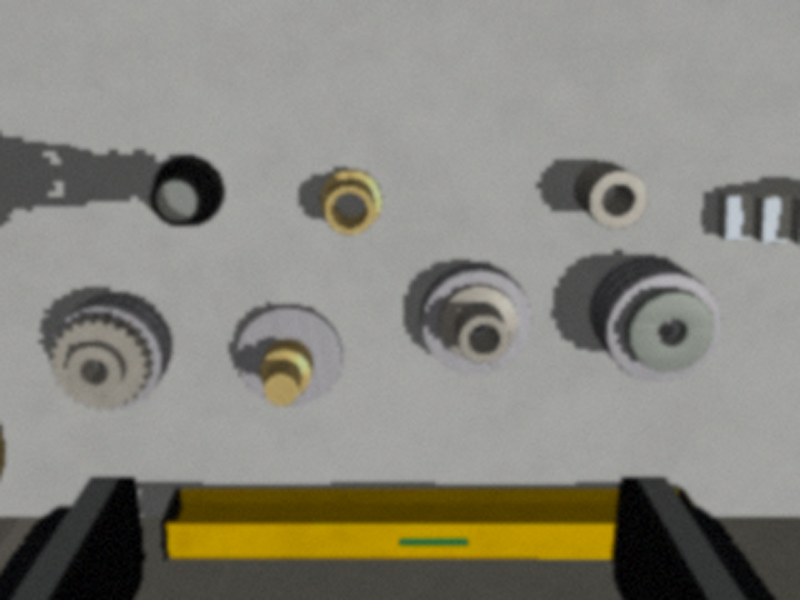

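View pics/s19.png

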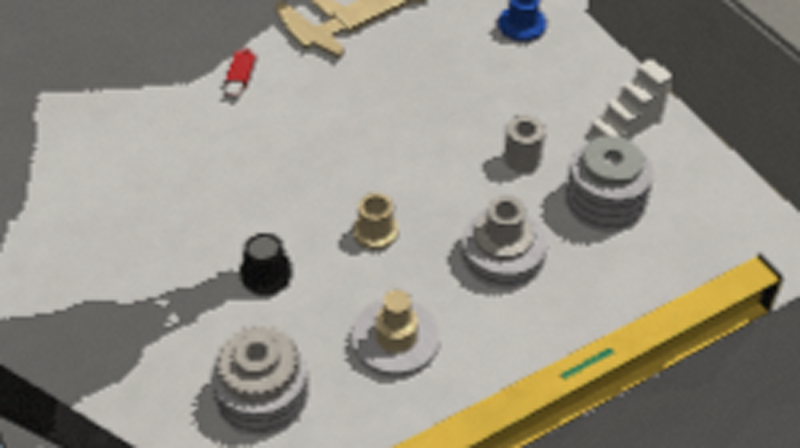

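Run:
```python
from h import *
import json
i=json.load(open('w19.json'))
for n,p,r in [('gear',(95,371),(.6269,-.3074)),('plug',(281,389),(.6339,-.2114)),('flange',(484,338),(.6098,-.1082)),('spacer',(673,332),(.6058,-.0141))]:
    q=onz(i,(100+p[0]/2.5,60+p[1]/2.5),.048)[:2]; d=q-np.array(r); print(n,q.round(4),'off mm',(d*1000).round(1),round(1000*np.hypot(*d),1))
    print('  riser should show at', (np.array(proj(i,[*r,dict(gear=.028,plug=.008,flange=.018,spacer=.038)[n]]))-[100,60])*2.5)
```

```text
gear [ 0.6257 -0.3057] off mm [-1.2  1.7] 2.1
  riser should show at [104.10188497 358.74071361]
plug [ 0.6356 -0.2109] off mm [1.7 0.5] 1.7
  riser should show at [287.89563884 357.36765909]
flange [ 0.6075 -0.1075] off mm [-2.3  0.7] 2.4
  riser should show at [475.75685548 322.83761054]
spacer [ 0.6041 -0.0126] off mm [-1.7  1.5] 2.3
  riser should show at [663.04779715 328.48342232]
```

Run:
```python
from h import *
print(env.job_done()); print(env.get_state()['time_s'])
```

```text
the job is handed in; nothing more can be done
None
the job is handed in; nothing more can be done
```

All four parts now stand on their risers, and I handed the job in at about 26 s on the robot's clock. The brass plug is on the lowest riser, the steel flanged bushing on the second, the gear on the third and the spacer ring on the highest.

**Centring:** the last wrist-camera picture put each part's top about 2 mm from its riser's centre: plug 1.7, flange 2.4, gear 2.1 and spacer 2.3 mm. The limit is 12 mm. The wrist camera showed a steady offset of about 3 mm along x. It should mostly cancel, because parts and risers were measured with the same camera. For the plug I added 2 mm in x for it.

**Standing:** parts look upright and seated in the wrist and side pictures. I set them down at the grip heights plus the riser heights, but did not measure seating height or tilt separately.

**Left alone:** in the pictures the steel tube, the brass flanged bushing and the blue look-alike stand where they were. I did not measure their shift. The gripper was open and clear of everything, about 0.3 m up.

**What disagreed:**
- **Gripper width:** it read 2–3 mm under each part's nominal size while gripping.
- **First sightings:** the finder's first scene and side estimates differed by up to about 20 mm for the highest riser, so I used the dots seen by the wrist camera instead.

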